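# Hang the check weight on the load cell by its snap hook

### The arm

A 7-joint arm with a two-finger parallel gripper is mounted at the origin on a cart in front of the work surface, level with it; the furniture and walls round the work are solid. World frame = base frame: x ahead of the robot, y to its left, z up, the work surface at z = 0. Lengths are in m, angles in degrees, forces in N, time in s.
With the tool pointing down it reaches from about 0.425 to 0.875 m from the base axis. Payload 4.7 kg.
Tool frame: the origin (TCP) lies between the finger pads; the fingertips stand 11 mm ahead of it and the grasp point (between the pads) lies 8 mm behind it (env.tcp_to_tips is the distance from the TCP to the fingertips, in m); z points along the fingers, y is the line along which they close (so a half turn about z gives the same grasp; the last joint's range is limited). The gripper opens to 87 mm and grips with 3 to 60 N. Pads are 19 mm wide; open, the fingers measure 117 mm over their backs; the gripper's body (75 mm by 190 mm) begins 51 mm behind the grasp point.
Start: joints at [-71.385, 18.392, -4.016, 83.108, 1.295, 78.541, -3.26], TCP at [0.199, 0.619, 0.195] pointing down, gripper open.
Joint ranges: [-163.93, 163.93], [-17.29, 119.83], [-79.2, 71.16], [3.27, 140.29], [-89.18, 269.18], [5.43, 117.66], [-154.24, 154.24]. Speed limits (degrees/s): [147.25, 147.25, 180, 180, 180, 180, 180].

### API

Orientations are given as [roll, pitch, yaw] about the fixed x, y, z axes, in that order (R = Rz(yaw) Ry(pitch) Rx(roll)).
In Python, from cell import env, viewer gives the robot as it stands.
- The arm moves only by the tool step_arm, never from a script. Its arguments are lists of equal length, an entry for each row: "delta_pos": the shift along the tool's x, y, z in units of 0.2 m (1.0 is 0.2 m), a list of three; "rot": the turn, a rotation vector about the tool's x, y, z in units of 1.5 rad (1.0 is 1.5 rad), a list of three; "gripper": the gripper command: -1 is shut, 1 is fully open, values between are in proportion. A call has 1 to 20 rows; each row is the pose to reach, as a shift and turn from the pose commanded when the call began, along the tool's axes at that moment; what a row does not reach only later rows make up. A row lasts 1/8 s, in which the tool goes at most 62.5 mm and 10.7 degrees, less where a joint would pass 70% of its speed; a pose out of reach is approached as far as the arm can. A call with a number of a shift or a turn outside -1 to 1 is refused whole. A call with a gripper value outside its range is refused whole. The fingers move at their own pace and stop on an object; "squeeze" is the grip in N (left out, the last holds). Time passes only in rows, so rows that repeat a pose let the fingers close. It gives the time, the measured TCP pose, the force, the opening and the grip force at its end, in the units of the state.
- env.get_obs(): the state, without advancing time (a new reading comes with each control period).
- viewer.read_camera(name): name is "scene" or "top"; returns a dict with "img" (480x640x3 uint8, red, green, blue), "fx", "fy", "cx", "cy" (pixels), "dist" ([k1, k2, p1, p2, k3] as OpenCV has them; the pictures are not rectified), "pose" (4x4, takes a point from camera to world coordinates). Camera axes: x right, y down, z forward; pixel columns grow to the right and rows downward; lengths in m; the calibration is good to about 2 mm. A picture is of the moment at which its call begins. There is no depth.
- env.sign_off(): hands the job in; it is judged then, once.
The state is a dict: "time_s": time; "qpos": joint angles; "joint_velocities": joint speeds; "effort": joint torques, N m; "tool_pos": TCP position; "tool_rot": TCP orientation; "force": force on the tool from outside, world axes, zero at the start; "wrist_torque": the same for the moment, N m; "grip_width": finger opening in m; "grasp_force": force on a finger pad.
Only numpy, scipy, OpenCV 4.12 (cv2) and the standard library are available. Lean on these libraries where they do the work, as an engineer would, in place of code of your own. Each camera call takes 0.05 s, during which the arm holds its last target. There are 200 camera calls.

### The job

Pick up the 500 g check weight and snap its hook onto the load cell's steel loop: press the hook's brass gate against the loop's front bar until the bar is inside the hook and the gate has sprung shut behind it, then let go so that the weight hangs from the loop freely, upright and still. Be gentle: the cell must never feel more than 25 N. Leave the amber vial, the red-lidded tin and the hex key where they are.

Things in the scene. Friction and masses are not known exactly. Their poses are not given: they have to be found in the camera images.
- cell_stand: Load cell stand, bolted down, with its steel loop. Origin on the worktop; x points back along the beam, away from the loop, y left, z up. Base plate x -125 to +55 mm, y +-55 mm, 14 mm high; column 40 mm square at x +28 mm; on it a level aluminium beam 25 x 25 mm, x -30 to +50 mm, axis at z 175 mm, screw heads to z 192 mm. At most 25 N may act on it, by weight or gripper.
- beam_front (a point): Centre of the beam's front end (stand x -30, y 0, z 175 mm; axes as the stand's). From here the rigid loop sticks out level towards -x on a threaded stem: 6 mm round bar, inside 35 mm wide (y), 26 mm deep (x). The axis of its front bar, straight along y for 25 mm at this height, lies 46 to 74 mm ahead (-x) of this point: the stem depth differs each time, is locked and not measured; feel it.
- check_weight: 500 g steel check weight with a snap hook on top, 141 mm tall, 0.515 kg, standing upright. Origin at the centre of its underside; the hook's mouth faces +x. Cylinder 44 mm in diameter, 40 mm high; hook 10 mm thick (y) in the x-z plane: foot z 48 to 57 mm, x +-15 mm; spine x -14 to -7 mm; bend of 6.5 mm inner radius about x 0, z 94.5 mm; nose x +7 to +14 mm, down to z 85 mm.
- grip_middle (a point): Point in the blue grip on top of the check weight, on the middle line 126 mm above its underside (axes as the weight's). The grip is a flat block 28 x 12 x 34 mm (x, y, z), z 107 to 141 mm of the weight; pinch it across its 12 mm (y). Keep the fingertips above z 104 mm of the weight, as the bar comes up to z 101 mm inside the hook.
- hook_seat (a point): Inner top of the hook's bend, on the middle line 101 mm above the weight's underside (axes as the weight's). Once hung, it rests on top of the loop's front bar, at z 178 mm. Press with the bar's axis 20.5 to 24.5 mm below this point: lower down the gate cannot let it behind the nose, higher up it meets the nose.
- gate (a joint): Brass gate of the hook, 4 x 8.5 x 30 mm, hinged at its foot (weight x +12, z 54 mm): 0 shut under the nose, grows as the tip swings in to -x, hard stop at 0.62 rad. A bar near z 79 mm starts it with 2 N, opens it fully with 4 N, then the force climbs steeply; there the bar is clear of the nose. Lower the hook: after 5 mm the gate snaps shut below the bar, after 17 to 19 mm the bar is seated.
- vial_amber: Amber glass vial with blue cap, 24 mm in diameter, 62 mm tall, standing loose to the left of the stand; origin at the centre of its underside. Bystander.
- red_tin: Small round tin with red lid, 64 mm in diameter, 42 mm tall, loose; origin at the centre of its underside. Bystander.
- hex_key: Steel hex key, 32 x 104 x 8 mm, lying loose to the right of the stand; origin at the centre of its underside. Bystander.

How it is judged (in metres and radians):
On the way, in this order (a step that is already met when the one before it is completed fails the run):
1. the check weight is lifted off the worktop (height (world z) of check_weight above 0.03 m and contact force between check_weight and the fingers above 2 N), for 0.1 s.
2. the gate is pressed open against the loop (value of joint gate above 0.35 rad and contact force between check_weight and cell_stand above 1 N).
3. the loop's bar is in the hook and the gate has sprung shut behind it (value of joint gate below 0.08 rad and z of hook_seat in the frame of cell_stand between 0.172 and 0.191 m and x of hook_seat in the frame of cell_stand between -0.112 and -0.068 m and y of hook_seat in the frame of cell_stand between -0.014 and 0.014 m), for 0.1 s.
At the end, for the whole second after the job is handed in: The weight hangs still from the loop alone (over 4 N): hook seat within 5 mm of the bar's top in height and 14 mm of the middle plane, gate below 0.08 rad, upright within 0.15 rad, under 0.04 m/s and 0.5 rad/s, released; the cell never felt over 25 N; bystanders moved under 15 mm (value of joint gate below 0.08 rad and z of hook_seat in the frame of cell_stand between 0.173 and 0.183 m and x of hook_seat in the frame of cell_stand between -0.112 and -0.068 m and y of hook_seat in the frame of cell_stand between -0.014 and 0.014 m and contact force between check_weight and cell_stand above 4 N and angle between check_weight's own z axis and vertical below 0.15 rad and linear speed of check_weight below 0.04 m/s and angular speed of check_weight below 0.5 rad/s and contact force between check_weight and the fingers below 0.1 N); the robot touches nothing.
It fails at once if the load cell or its stand is pushed with more than 25 N (contact force between cell_stand and anything else above 25 N).
It fails at once if a bystander (amber vial, red tin or hex key) is moved by more than 15 mm (distance of any of vial_amber, red_tin, hex_key from where it was at the start of the episode above 0.015 m).
It also fails if it takes over 42 s, if anything falls off the work surface, if the arm or the gripper's body presses on something with over 40 N, if the wrist force passes 120 N, or if a joint passes its speed limit or range.

## Working session

There is one attempt and no reset: what is moved stays moved. The work goes in short steps, Python scripts to look and compute and a tool call to move; the robot and the scene stay as the last step left them, time stands still between calls to the robot, and variables do not carry over. Pictures are saved under pics/ and viewed, at most 10 in all, crops included, and the job is handed in when it is done.

Besides the shell and the picture viewer there is one more tool, called after ">>>" as name(argument=value, ...), one argument or row to a line, values as JSON. step_arm: Moves the arm, as the interface text tells. Shifts and turns lie within -1 to 1; 1 stands for 0.2 m of shift or 1.5 rad of turn. Its arguments: {"type":"object","properties":{"delta_pos":{"type":"array"},"rot":{"type":"array"},"gripper":{"type":"array"},"squeeze":{"type":"number"}},"required":["delta_pos","rot","gripper"]}

```bash
mkdir -p pics; cat > h.py <<'E'
import numpy as np, cv2
from cell import env, viewer
def cam(n,save=None):
    c=viewer.read_camera(n)
    if save: cv2.imwrite('pics/'+save,c['img'][:,:,::-1])
    c['K']=np.array([[c['fx'],0,c['cx']],[0,c['fy'],c['cy']],[0,0,1]]);c['D']=np.array(c['dist']);c['pose']=np.array(c['pose'])
    return c
def ray(c,uv):
    p=cv2.undistortPoints(np.array([[uv]],float),c['K'],c['D'])[0,0]
    return c['pose'][:3,3],c['pose'][:3,:3]@np.r_[p,1]
def at_z(c,uv,z):
    o,d=ray(c,uv);return o+d*(z-o[2])/d[2]
def proj(c,P):
    T=np.linalg.inv(c['pose']);r=cv2.Rodrigues(T[:3,:3])[0]
    return cv2.projectPoints(np.array(P,float).reshape(-1,3),r,T[:3,3],c['K'],c['D'])[0][:,0]
def tri(r1,r2):
    (a,d),(b,e)=r1,r2
    s=np.linalg.lstsq(np.c_[d,-e],b-a,rcond=None)[0]
    p,q=a+d*s[0],b+e*s[1];return (p+q)/2,np.linalg.norm(p-q)
E
python3 - <<'E'
from h import *
for n in ['scene','top']:
    c=cam(n,n+'1.png');print(n,c['pose'].round(3).tolist(),c['fx'],c['dist'])
o=env.get_obs();print(o['time_s'],o['tool_pos'],o['tool_rot'],o['grip_width'],o['force'])
E
```

```text
scene [[0.763, -0.44, 0.473, 0.122], [-0.646, -0.506, 0.572, -0.393], [-0.012, -0.742, -0.67, 0.736], [0.0, 0.0, 0.0, 1.0]] 465.74317788842706 [-0.04244793  0.          0.          0.          0.        ]
top [[-0.005, -0.997, 0.074, 0.468], [-1.0, 0.003, -0.028, 0.134], [0.027, -0.074, -0.997, 1.041], [0.0, 0.0, 0.0, 1.0]] 486.6813777378506 [-0.13709281  0.          0.          0.          0.        ]
0.1 [0.19866047 0.61830036 0.19396956] [-1.79899887e+02  6.24098030e-03  1.62195868e+02] 0.08701613706031615 [-0.49732468  0.11649915 -0.1761139 ]
```

View pics/scene1.png

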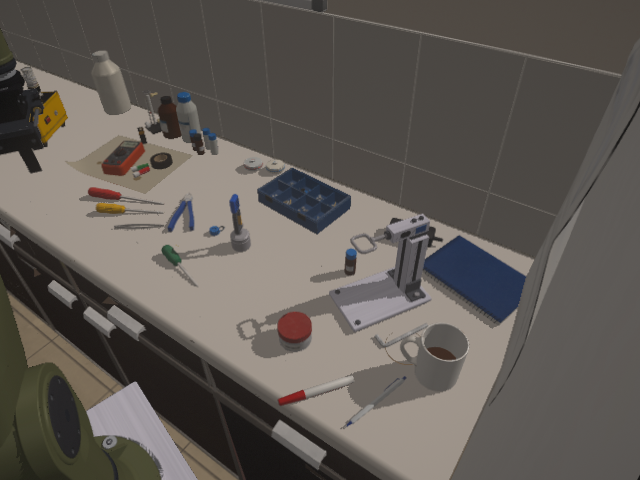

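View pics/top1.png

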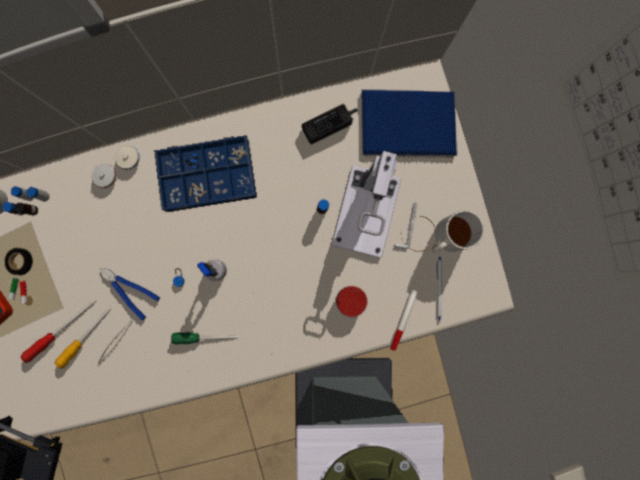

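```bash
python3 - <<'E'
import cv2,numpy as np
s=cv2.imread('pics/scene1.png');t=cv2.imread('pics/top1.png')
f=lambda i,x,y,w,h,k:cv2.resize(i[y:y+h,x:x+w],None,fx=k,fy=k,interpolation=cv2.INTER_CUBIC)
# tiles 400x300
a=f(s,205,185,66,75,6)  #396x450
b=f(t,180,245,66,75,6)
cv2.imwrite('pics/w.png',np.hstack([a,b]))
a=f(s,325,205,115,130,3.4);b=f(t,320,140,115,130,3.4)
cv2.imwrite('pics/s.png',np.hstack([a,b]))
E
```

```text
(no output)
```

View pics/w.png

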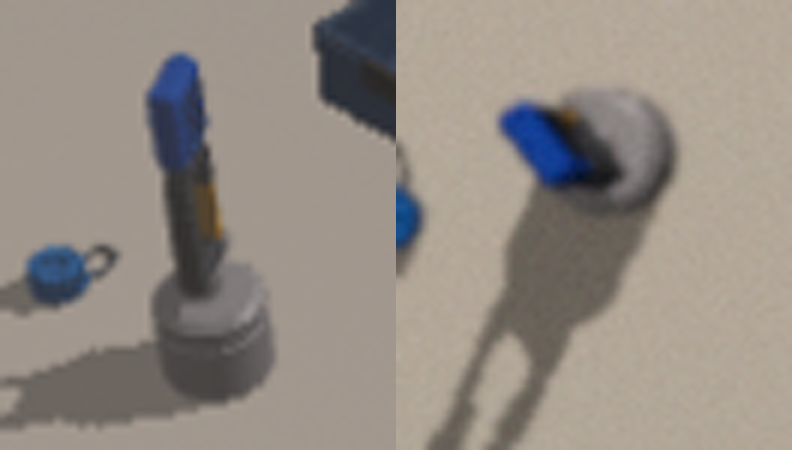

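View pics/s.png

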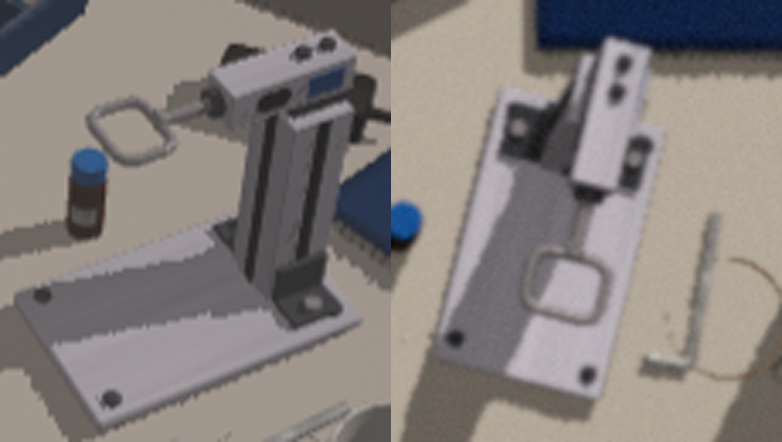

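```bash
cat > m.py <<'E'
from h import *
from scipy.optimize import least_squares, minimize
C={n:cam(n) for n in ['scene','top']}
def U(u,off,k): return (np.array(off)+(np.array(u,float)+.5)/k-.5)
S=lambda u:U(u,(325,205),3.4); T=lambda u:U(u,(320,140),3.4)
W=[('scene',S((17,293)),(-125,55,14)),('scene',S((100,412)),(-125,-55,14)),('scene',S((360,318)),(55,-55,14)),('scene',S((210,70)),(-30,12.5,187.5)),('scene',S((355,55)),(50,-12.5,187.5)),('scene',S((335,30)),(50,12.5,187.5)),
('top',T((45,352)),(-125,55,14)),('top',T((209,393)),(-125,-55,14)),('top',T((271,130)),(55,-55,14)),('top',T((112,90)),(55,55,14)),('top',T((181,178)),(-30,12.5,187.5)),('top',T((220,188)),(-30,-12.5,187.5)),('top',T((216,38)),(50,12.5,187.5)),('top',T((260,46)),(50,-12.5,187.5))]
def w(p,P): c,s=np.cos(p[2]),np.sin(p[2]);P=np.atleast_2d(np.array(P,float))/1e3;return np.c_[p[0]+c*P[:,0]-s*P[:,1],p[1]+s*P[:,0]+c*P[:,1],P[:,2]]
r=least_squares(lambda p:np.concatenate([proj(C[n],w(p,P))[0]-u for n,u,P in W]),[.65,-.0,-.2],loss='soft_l1')
print('stand',r.x,np.degrees(r.x[2]));print(r.fun.reshape(-1,2).round(1).tolist())
st=r.x
def loc(p,P): d=np.array(P)-[p[0],p[1],0];c,s=np.cos(p[2]),np.sin(p[2]);return np.r_[c*d[0]+s*d[1],-s*d[0]+c*d[1],d[2]]*1e3
for n,u in [('scene',S((108,140))),('top',T((171,315)))]: print('bar',loc(st,at_z(C[n],u,.175)).round(1))
# weight grip
box=[(x,y,z) for x in(-14,14) for y in(-6,6) for z in(107,141)]
M={}
for n,(x,y,ww,hh) in {'scene':(225,188,20,30),'top':(194,258,22,22)}.items():
    i=C[n]['img'].astype(int);m=np.zeros(i.shape[:2]);b=(i[...,2]>1.5*i[...,0])&(i[...,2]>60);m[y:y+hh,x:x+ww]=b[y:y+hh,x:x+ww]
    M[n]=cv2.resize(m.astype(np.float32),None,fx=1,fy=1);print(n,m.sum(),[a.mean() for a in np.nonzero(m)[::-1]])
def cost(q):
    J=0
    for n in M:
        h=cv2.convexHull(proj(C[n],w(q,box)).astype(np.float32))
        k=np.zeros((480,640),np.uint8);cv2.fillPoly(k,[np.round(h*256).astype(np.int32)],255,cv2.LINE_AA,8)
        J+=np.abs(k/255.-M[n]).sum()
    return J
p0,g=tri(ray(C['scene'],[a.mean() for a in np.nonzero(M['scene'])[::-1]]),ray(C['top'],[a.mean() for a in np.nonzero(M['top'])[::-1]]))
print('tri',p0,g)
best=min((minimize(cost,[p0[0],p0[1],y],method='Nelder-Mead',options=dict(initial_simplex=[[p0[0],p0[1],y],[p0[0]+.004,p0[1],y],[p0[0],p0[1]+.004,y],[p0[0],p0[1],y+.2]])) for y in (.2,.5,.7,.9,1.2)),key=lambda r:r.fun)
print('weight',best.x,np.degrees(best.x[2]),best.fun)
print('cyl check',proj(C['scene'],w(best.x,[(0,0,40)])),U((212,295),(205,185),6),proj(C['top'],w(best.x,[(0,0,40)])),U((217,150),(180,245),6))
print('base z0 from top cyl',at_z(C['top'],U((217,150),(180,245),6),.04),at_z(C['scene'],U((212,295),(205,185),6),.04))
E
python3 m.py
```

```text
stand [ 0.64800025 -0.00168598 -0.26346136] -15.095223931258937
[[-0.9, -0.5], [0.2, 3.9], [2.4, -0.2], [0.3, -0.2], [2.4, -0.2], [0.4, -0.7], [-2.2, 1.3], [-0.4, 2.6], [1.6, -0.5], [-0.7, -2.1], [-1.0, 0.3], [1.1, 1.1], [-0.5, -0.6], [-0.1, 0.7]]
bar [-98.4  -0.2 175. ]
bar [-98.7  -3.  175. ]
scene 121.0 [np.float64(234.19834710743802), np.float64(202.97520661157026)]
top 104.0 [np.float64(204.06730769230768), np.float64(268.8557692307692)]
tri [0.48766935 0.3286813  0.12503559] 0.001674714326202458
weight [0.48710696 0.32804294 1.03597202] 59.356824239398684 125.78431372549021
cyl check [[239.52659738 232.94192945]] [239.91666667 233.75      ] [[212.8299603  270.38346269]] [215.75       269.58333333]
base z0 from top cyl [0.48874657 0.32200417 0.04      ] [0.48626149 0.32513675 0.04      ]
```

```bash
sed -i 's/b=(i\[...,2\]>1.5\*i\[...,0\])&(i\[...,2\]>60)/b=(i[...,2]>1.25*i[...,0])\&(i[...,2]>i[...,0]+12)/; s/M\[n\]=cv2/print("\\n".join("".join(".#"[v] for v in rr) for rr in m[y:y+hh,x:x+ww].astype(int)));M[n]=cv2/' m.py
cat >> m.py <<'E'
W=[a for a in W if a[2][2]>100]
r=least_squares(lambda p:np.concatenate([proj(C[n],w(p,P))[0]-u for n,u,P in W]),st);print('beam only',r.x,np.degrees(r.x[2]),abs(r.fun).max())
for y in (30,40,50,60,70):
    q=minimize(lambda v:cost([*v,np.radians(y)]),best.x[:2],method='Nelder-Mead',options=dict(initial_simplex=[p0[:2],p0[:2]+[.004,0],p0[:2]+[0,.004]]));print(y,q.x,q.fun)
E
python3 m.py
```

```text
stand [ 0.64800025 -0.00168598 -0.26346136] -15.095223931258937
[[-0.9, -0.5], [0.2, 3.9], [2.4, -0.2], [0.3, -0.2], [2.4, -0.2], [0.4, -0.7], [-2.2, 1.3], [-0.4, 2.6], [1.6, -0.5], [-0.7, -2.1], [-1.0, 0.3], [1.1, 1.1], [-0.5, -0.6], [-0.1, 0.7]]
bar [-98.4  -0.2 175. ]
bar [-98.7  -3.  175. ]
....................
....................
....................
....................
....................
....................
.........###........
........#####.......
.......######.......
......#######.......
......#######.......
.....########.......
.....########.......
.....#########......
.....#########......
.....#########......
.....#########......
.....#########......
......########......
......########......
......########......
......########......
......#######.......
.......#####........
.......#####........
.........#..........
....................
....................
....................
....................
scene 139.0 [np.float64(234.13669064748203), np.float64(203.33093525179856)]
......................
......................
......................
......................
.....
[... 453 characters left out ...]
p.float64(268.92913385826773)]
tri [0.48738915 0.32829115 0.12445561] 0.0020353571404197156
weight [0.48780604 0.32953882 0.8886402 ] 50.91533279932363 97.36078431372547
cyl check [[239.4245841  232.47643583]] [239.91666667 233.75      ] [[212.11132791 270.04396715]] [215.75       269.58333333]
base z0 from top cyl [0.48874657 0.32200417 0.04      ] [0.48626149 0.32513675 0.04      ]
beam only [ 0.64774748 -0.00131538 -0.26472994] -15.167908192014684 2.1659571653077023
30 [0.48752152 0.32689397] 149.01176470588237
40 [0.48877879 0.32819069] 128.921568627451
50 [0.48800998 0.3291804 ] 95.21960784313727
60 [0.48690951 0.32807345] 106.05882352941177
70 [0.48675967 0.32834667] 136.09019607843138
```

```bash
cat > g.py <<'E'
import sys
from h import env
import numpy as np
from scipy.spatial.transform import Rotation as R
x,y,z,yaw=map(float,sys.argv[1:5])
o=env.get_obs();Rt=R.from_euler('xyz',o['tool_rot'],degrees=True)
d=Rt.inv().apply(np.array([x,y,z])-o['tool_pos'])
rv=(Rt.inv()*R.from_euler('xyz',[180,0,yaw],degrees=True)).as_rotvec()
print('t',o['time_s'],'pos',np.round(o['tool_pos'],4),'rot',np.round(o['tool_rot'],2),'q7',o['qpos'][6],'dpos',(d/.2).round(4),'rot',(rv/1.5).round(4))
E
python3 g.py .4875 .327 .194 52
```

```text
t 0.3 pos [0.1988 0.6187 0.1946] rot [-179.97    0.    162.2 ] q7 -3.259572809816992 dpos [-1.8205 -0.9473  0.0037] rot [-2.0000e-04  4.0000e-04  1.2822e+00]
```

>>> step_arm(
  delta_pos=[
    [-0.91, -0.47, 0],
    [-0.91, -0.47, 0],
    [-0.91, -0.47, 0],
    [-0.91, -0.47, 0],
    [-0.91, -0.47, 0],
    [-0.91, -0.47, 0],
    [-0.91, -0.47, 0],
  ],
  rot=[
    [0, 0, 0.64],
    [0, 0, 0.64],
    [0, 0, 0.64],
    [0, 0, 0.64],
    [0, 0, 0.64],
    [0, 0, 0.64],
    [0, 0, 0.64],
  ],
  gripper=[1, 1, 1, 1, 1, 1, 1],
)

```text
time_s: 1.18
tool_pos: [0.3428, 0.4741, 0.1949]
tool_rot: [-180.0, -0.0, 107.4]
force: [-0.1, -0.5, -0.4]
grip_width: 0.087
grasp_force: 0.0
```

```bash
python3 g.py .4875 .327 .194 52
```

```text
t 1.175 pos [0.3428 0.4741 0.1949] rot [-180.    -0.   107.4] q7 -38.217487462959845 dpos [-0.9181  0.4702  0.0046] rot [-1.000e-04 -0.000e+00  6.446e-01]
```

>>> step_arm(
  delta_pos=[
    [-0.918, 0.47, 0],
    [-0.918, 0.47, 0],
    [-0.918, 0.47, 0],
    [-0.918, 0.47, 0],
    [-0.918, 0.47, 0],
    [-0.918, 0.47, 0],
    [-0.918, 0.47, 0],
    [-0.918, 0.47, 0],
  ],
  rot=[
    [0, 0, 0.645],
    [0, 0, 0.645],
    [0, 0, 0.645],
    [0, 0, 0.645],
    [0, 0, 0.645],
    [0, 0, 0.645],
    [0, 0, 0.645],
    [0, 0, 0.645],
  ],
  gripper=[1, 1, 1, 1, 1, 1, 1, 1],
)

```text
time_s: 2.17
tool_pos: [0.487, 0.3267, 0.195]
tool_rot: [-180.0, -0.0, 52.0]
force: [0.9, 0.3, 0.5]
grip_width: 0.087
grasp_force: 0.0
```

```bash
python3 g.py .4875 .327 .118 52; python3 - <<'E'
from h import *
s=cam('scene')['img'];t=cam('top')['img']
f=lambda i,x,y,w,h,k:cv2.resize(i[y:y+h,x:x+w,::-1],None,fx=k,fy=k,interpolation=cv2.INTER_CUBIC)
cv2.imwrite('pics/a.png',np.hstack([f(s,180,140,100,120,4),f(t,160,210,100,120,4)]))
E
```

```text
t 2.175 pos [0.487  0.3267 0.195 ] rot [-180.     -0.     51.95] q7 -71.38686887463211 dpos [0.0028 0.0009 0.3848] rot [-0.     -0.     -0.0006]
```

View pics/a.png

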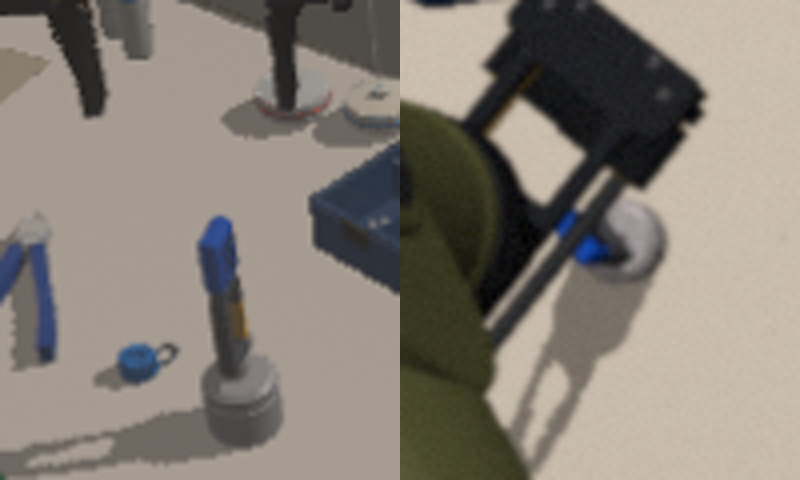

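```bash
python3 - <<'E'
from h import *
c=cam('scene')
n=np.array([-np.sin(np.radians(52)),np.cos(np.radians(52)),0])
p=np.array([.487,.3267,.184])
print(proj(c,[p,p+.0485*n,p-.0485*n,[.487,.327,.141],[.487,.327,.107]]))
E
```

```text
[[231.0504269  180.83119918]
 [207.43021177 181.66379635]
 [254.6776771  180.01158684]
 [233.75846641 197.48560542]
 [235.85625657 210.03718164]]
```

>>> step_arm(
  delta_pos=[
    [0, 0, 0.17],
    [0, 0, 0.17],
    [0, 0, 0.17],
  ],
  rot=[
    [0, 0, 0],
    [0, 0, 0],
    [0, 0, 0],
  ],
  gripper=[1, 1, 1],
)

```text
time_s: 2.7
tool_pos: [0.4877, 0.3263, 0.1618]
tool_rot: [180.0, -0.0, 51.8]
force: [0.2, -0.5, 0.4]
grip_width: 0.0871
grasp_force: 0.0
```

```bash
python3 - <<'E'
from h import *
print(env.tcp_to_tips, env.get_obs()['tool_pos'])
cs=cam('scene');ct=cam('top');s=cs['img'].copy();t=ct['img'].copy()
P=np.array(env.get_obs()['tool_pos'])
for c,i in((cs,s),(ct,t)):
    u,v=proj(c,P-[0,0,.011])[0].round().astype(int);i[v,u]=[255,0,0];print(u,v)
f=lambda i,x,y,w,h,k:cv2.resize(i[y:y+h,x:x+w,::-1],None,fx=k,fy=k,interpolation=cv2.INTER_CUBIC)
cv2.imwrite('pics/b.png',np.hstack([f(s,165,90,133,180,3),f(t,120,170,133,180,3)]))
E
```

```text
0.011 [0.48772838 0.32633408 0.16181712]
234 193
202 269
```

View pics/b.png

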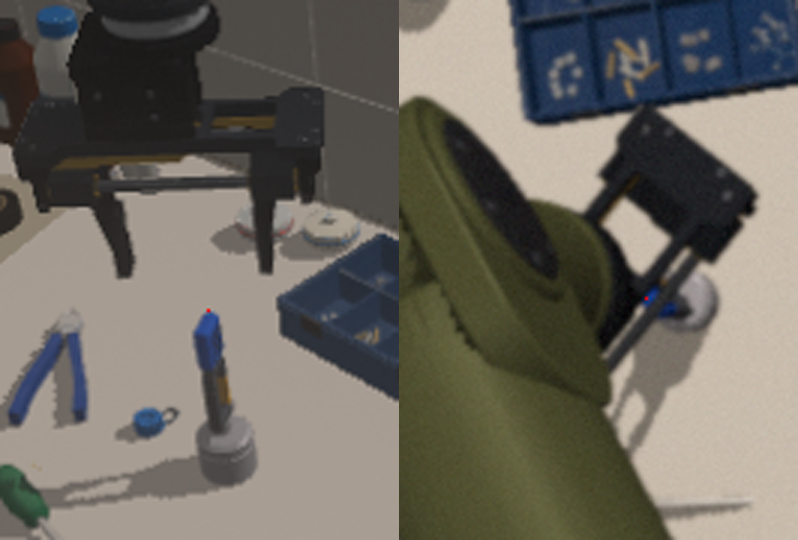

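```bash
python3 - <<'E'
from h import *
P=np.array(env.get_obs()['tool_pos']);a=np.radians(51.8);ty=np.array([np.sin(a),-np.cos(a),0]);tx=np.array([np.cos(a),np.sin(a),0])
for n,o in (('scene',(165,90)),('top',(120,170))):
    c=cam(n)
    for dz in (.221-P[2],.25-P[2]):
      Q=[P+[0,0,dz]+s*.095*ty+k*.0375*tx for s in(1,-1) for k in(1,-1)]
      print(n,dz,((proj(c,Q)-o)*3+([399,0] if n=='top' else [0,0])).round().tolist())
E
```

```text
scene 0.05857593740474523 [[336.0, 192.0], [333.0, 254.0], [60.0, 201.0], [39.0, 263.0]]
scene 0.08757593740474523 [[333.0, 155.0], [329.0, 216.0], [51.0, 164.0], [30.0, 226.0]]
top 0.05857593740474523 [[672.0, 120.0], [775.0, 202.0], [464.0, 384.0], [566.0, 468.0]]
top 0.08757593740474523 [[662.0, 113.0], [768.0, 197.0], [446.0, 386.0], [552.0, 473.0]]
```

>>> step_arm(
  delta_pos=[
    [0, 0, 0.1],
    [0, 0, 0.2],
    [0, 0, 0.21],
    [0, 0, 0.21],
  ],
  rot=[
    [0, 0, 0],
    [0, 0, 0],
    [0, 0, 0],
    [0, 0, 0],
  ],
  gripper=[1, 1, 1, 1],
)

```text
time_s: 3.4
tool_pos: [0.4878, 0.3264, 0.1198]
tool_rot: [180.0, -0.1, 51.8]
force: [-0.2, -0.2, 0.2]
grip_width: 0.0868
grasp_force: 0.0
```

```bash
python3 - <<'E'
from h import *
P=np.array(env.get_obs()['tool_pos']);print(P,env.get_obs()['qpos'])
cs=cam('scene');s=cs['img'].copy()
u,v=proj(cs,P-[0,0,.011])[0].round().astype(int);s[v,u]=[255,0,0];print(u,v)
cv2.imwrite('pics/c.png',cv2.resize(s[150:260,165:300,::-1],None,fx=5,fy=5,interpolation=cv2.INTER_CUBIC))
E
```

```text
[0.48784979 0.32641801 0.11984111] [-53.53004864  13.69153336  19.85925585  98.74972451  -4.96827628
  68.35264345 -70.60405214]
236 209
```

View pics/c.png

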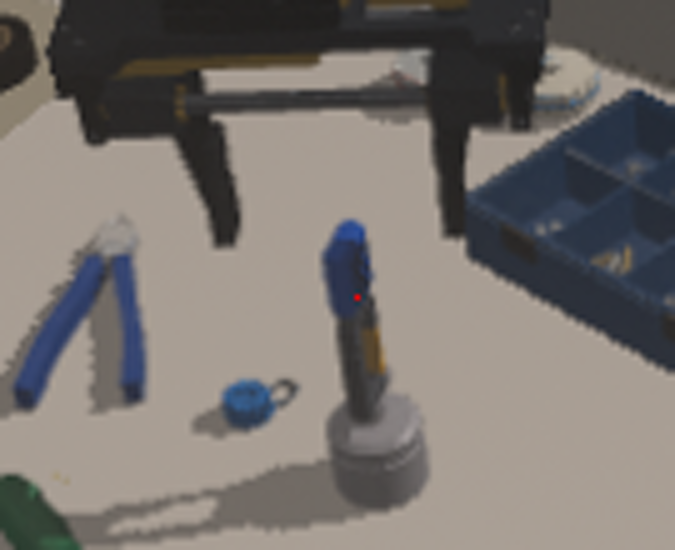

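>>> step_arm(
  delta_pos=[
    [0, 0, 0],
    [0, 0, 0],
    [0, 0, 0],
    [0, 0, 0],
    [0, 0, 0],
  ],
  rot=[
    [0, 0, 0],
    [0, 0, 0],
    [0, 0, 0],
    [0, 0, 0],
    [0, 0, 0],
  ],
  gripper=[-0.4, -0.4, -0.4, -0.4, -0.4],
  squeeze=5,
)

```text
time_s: 4.08
tool_pos: [0.4874, 0.3261, 0.119]
tool_rot: [180.0, -0.0, 51.8]
force: [-0.3, -0.3, -0.5]
grip_width: 0.0449
grasp_force: 0.0
```

```bash
python3 - <<'E'
from h import *
s=cam('scene')['img'];t=cam('top')['img']
f=lambda i,x,y,w,h,k:cv2.resize(i[y:y+h,x:x+w,::-1],None,fx=k,fy=k,interpolation=cv2.INTER_CUBIC)
cv2.imwrite('pics/d.png',np.hstack([f(s,205,170,66,90,6),f(t,180,225,66,90,6)]))
E
```

```text
(no output)
```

View pics/d.png

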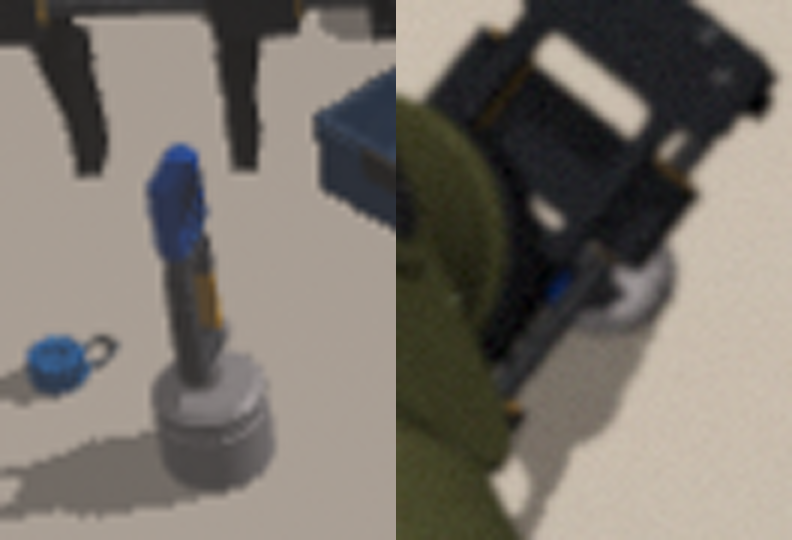

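>>> step_arm(
  delta_pos=[
    [0, 0, 0.07],
    [0, 0, 0.14],
    [0, 0, 0.14],
    [0, 0, 0.14],
  ],
  rot=[
    [0, 0, 0],
    [0, 0, 0],
    [0, 0, 0],
    [0, 0, 0],
  ],
  gripper=[-0.6, -0.6, -0.6, -0.6],
)

```text
time_s: 4.68
tool_pos: [0.4871, 0.3261, 0.0907]
tool_rot: [-180.0, 0.0, 51.8]
force: [-0.1, -0.0, -0.4]
grip_width: 0.018
grasp_force: 0.3
```

```bash
python3 - <<'E'
from h import *
print(env.get_obs()['tool_pos'],env.get_obs()['grip_width'],env.get_obs()['force'])
c=cam('scene');i=c['img'].astype(int)
for y in range(180,245,1):
    print(y,''.join('B' if p[2]>1.25*p[0] and p[2]>p[0]+12 else '#' if p.sum()<150 else '+' if p.sum()<300 else '.' for p in i[y,208:262]))
E
```

```text
[0.48712735 0.32612198 0.09067705] 0.0180237868674112 [-0.11645018 -0.01089942 -0.35250946]
180 ##+#########++###...+++++++#############++++++++++++++
181 ############++++++++++++++##############++++++++++++++
182 ############++++++++++++++###############+####++++++++
183 ############++####++++++++################++++........
184 ############++####+++.....+##############+............
185 #############+###+.+.......##############+............
186 ####################.......+#############.............
187 ####################.......+#######++++++............B
188 +++++++++++#########+.......+######+..............++BB
189 ...........+########+.......+######..............+BBBB
190 ............########+.......+######..............+BBBB
191 ............+#######+.......+######..............+BBBB
192 .............#######+.......+######..............+BBBB
193 .............+#######.......+#####+...............+BBB
194 ..............#######+....BBB#####+...............+BBB
195 ..............+######+...BBBB#####+...............+BBB
196 ..............+#######..+BBBB#####+...............+BBB
197 .
[... 2126 characters left out ...]
BBBBBBBB.............+++++++++.....................
234 ..+BBBBBB+.............++++++++++.....................
235 ...+++B................+++++..........................
236 .......................++++...........................
237 .......................++++...........................
238 .......................++++...........................
239 .......................+++++.........+++..............
240 ........................+++++.....+++++...............
241 ........................++++++++++++++................
242 .......................++++++++++++++.++..............
243 .......................++++++++++++.++++..............
244 .......................+++++++++++++++++..............
```

>>> step_arm(
  delta_pos=[
    [0, 0, 0.015],
    [0, 0, 0.015],
    [0, 0, 0.015],
    [0, 0, 0.015],
    [0, 0, 0.015],
    [0, 0, 0.015],
  ],
  rot=[
    [0, 0, 0],
    [0, 0, 0],
    [0, 0, 0],
    [0, 0, 0],
    [0, 0, 0],
    [0, 0, 0],
  ],
  gripper=[-0.6, -1, -1, -1, -1, -1],
  squeeze=50,
)

```text
time_s: 5.48
tool_pos: [0.4874, 0.3261, 0.0881]
tool_rot: [180.0, -0.0, 51.8]
force: [-0.5, -0.8, 1.2]
grip_width: 0.0114
grasp_force: 50.0
```

>>> step_arm(
  delta_pos=[
    [0, 0, -0.1],
    [0, 0, -0.25],
    [0, 0, -0.4],
    [0, 0, -0.575],
    [0, 0, -0.575],
    [0, 0, -0.575],
  ],
  rot=[
    [0, 0, 0],
    [0, 0, 0],
    [0, 0, 0],
    [0, 0, 0],
    [0, 0, 0],
    [0, 0, 0],
  ],
  gripper=[-1, -1, -1, -1, -1, -1],
)

```text
time_s: 6.22
tool_pos: [0.4864, 0.3253, 0.2006]
tool_rot: [-180.0, 0.2, 51.8]
force: [-0.2, -0.4, -5.7]
grip_width: 0.0117
grasp_force: 50.0
```

```bash
python3 g.py .513 .035 .203 -15.1; python3 - <<'E'
from h import *
o=env.get_obs();P=np.array(o['tool_pos']);print(o['force'])
c=cam('scene');i=c['img'].astype(int)
W=P-[0,0,.0881]
print('expect bottom, z40, grip',proj(c,[W,W+[0,0,.04],W+[0,0,.107],W+[0,0,.141]]))
for y in range(145,220,1):
    print(y,''.join('B' if p[2]>1.25*p[0] and p[2]>p[0]+12 else '#' if p.sum()<150 else '+' if p.sum()<330 else '.' for p in i[y,205:260]))
E
```

```text
t 6.225 pos [0.4864 0.3253 0.2006] rot [-179.96    0.19   51.75] q7 -71.56893069259996 dpos [-1.0576  1.0032 -0.009 ] rot [0.0009 0.0023 0.7779]
[-0.22589957 -0.39621369 -5.73466454]
expect bottom, z40, grip [[235.69588613 208.53087023]
 [233.20234836 193.58889276]
 [228.72760952 166.66761189]
 [226.30161426 152.01350153]]
145 +++++++++########+....+######+...++++++++++++++++++++++
146 +++++++++########+....+######+......+++++++++++++++++++
147 .++++++++########+....+######+.........++++++++++++++++
148 .+++++++++#######+....+######+............+++++++++++++
149 ..++++++++#######+.+BBB######+...............++++++++++
150 ......+++++#######BBBBB######+.................++++++++
151 ......+++++#######BBBBB######.....................+++++
152 ......++++++######BBBBBB#####........................++
153 .......+++++######BBBBBB#####+.........................
154 .......+++++######BBBBBB#####+.........................
155 ............+####BBBBBBB#####+.........................
156 .............####BBBBBBB#####+.........................
157 .............+###BBBBBBB######.....................
[... 3024 characters left out ...]
.....+++++++++++++++++++................
209 ....................+++++++++++++++++++................
210 .....................+++++++++++++++++.................
211 .....................++++++++++++++++..................
212 ......................+++++++++++++....................
213 ........................++++++++++.....................
214 .......................................................
215 .......................................................
216 .......................................................
217 .......................................................
218 .......................................................
219 .......................................................
```

>>> step_arm(
  delta_pos=[
    [-0.05, 0.05, 0],
    [-0.14, 0.14, 0],
    [-0.24, 0.24, 0],
    [-0.35, 0.35, 0],
    [-0.46, 0.46, 0],
    [-0.57, 0.57, 0],
    [-0.68, 0.68, 0],
    [-0.79, 0.79, 0],
    [-0.89, 0.89, 0],
    [-0.96, 0.96, 0],
    [-1, 1, 0],
    [-1, 1, 0],
    [-1, 1, 0],
  ],
  rot=[
    [0, 0, 0.04],
    [0, 0, 0.11],
    [0, 0, 0.19],
    [0, 0, 0.27],
    [0, 0, 0.36],
    [0, 0, 0.44],
    [0, 0, 0.53],
    [0, 0, 0.61],
    [0, 0, 0.69],
    [0, 0, 0.74],
    [0, 0, 0.778],
    [0, 0, 0.778],
    [0, 0, 0.778],
  ],
  gripper=[-1, -1, -1, -1, -1, -1, -1, -1, -1, -1, -1, -1, -1],
)

```text
time_s: 7.9
tool_pos: [0.5205, 0.0468, 0.2028]
tool_rot: [-180.0, 0.0, -15.0]
force: [-0.3, -0.1, -4.9]
grip_width: 0.0116
grasp_force: 50.0
```

```bash
python3 g.py .513 .035 .1846 -15.1; python3 - <<'E'
from h import *
o=env.get_obs();P=np.array(o['tool_pos']);print(o['force'],o['wrist_torque'])
cs=cam('scene');ct=cam('top')
f=lambda i,x,y,w,h,k:cv2.resize(i[y:y+h,x:x+w,::-1],None,fx=k,fy=k,interpolation=cv2.INTER_CUBIC)
print([proj(c,[P-[0,0,.0881]+[0,0,.04],P]).tolist() for c in (cs,ct)])
cv2.imwrite('pics/e.png',np.hstack([f(cs['img'],310,170,100,125,4),f(ct['img'],290,150,100,125,4)]))
E
```

```text
t 7.9 pos [0.5205 0.0468 0.2028] rot [-1.7997e+02  3.0000e-02 -1.4960e+01] q7 -111.54209000845914 dpos [-0.0211  0.0665  0.0908] rot [-0.0004  0.0003  0.0016]
[-0.26100009 -0.13577185 -4.91203875] [ 0.04094854  0.20965361 -0.00613379]
[[[333.80474494644056, 255.6452287189835], [334.0723868912807, 235.55190649312587]], [[354.7970970521689, 250.48477735961902], [357.5120331558349, 248.8369373189104]]]
```

View pics/e.png

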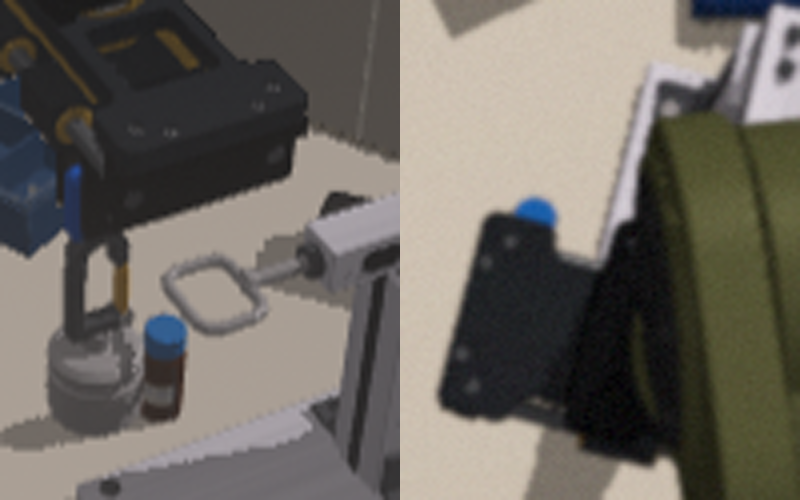

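>>> step_arm(
  delta_pos=[
    [-0.01, 0.035, 0.045],
    [-0.02, 0.069, 0.09],
    [-0.02, 0.069, 0.091],
    [-0.02, 0.069, 0.091],
    [-0.02, 0.069, 0.091],
  ],
  rot=[
    [0, 0, 0],
    [0, 0, 0],
    [0, 0, 0],
    [0, 0, 0],
    [0, 0, 0],
  ],
  gripper=[-1, -1, -1, -1, -1],
)

```text
time_s: 8.62
tool_pos: [0.5136, 0.0332, 0.1851]
tool_rot: [-180.0, -0.0, -15.1]
force: [1.2, -0.1, -5.7]
grip_width: 0.0115
grasp_force: 50.0
```

```bash
cat > l.py <<'E'
from h import env
import numpy as np
o=env.get_obs();p=o['tool_pos'];a=np.radians(-15.1);d=p[:2]-np.array([.648,-.0015])
c,s=np.cos(a),np.sin(a);f=o['force']
print('t',o['time_s'],'stand x,y mm',(1e3*np.array([c*d[0]+s*d[1],-s*d[0]+c*d[1]])).round(1),'wz',round(1e3*p[2]-88.1,1),'Fx,Fy,Fz',round(c*f[0]+s*f[1],2),round(-s*f[0]+c*f[1],2),round(f[2],2),np.round(o['tool_rot'],2),np.round(o['wrist_torque'],3))
E
python3 l.py
```

```text
t 8.625 stand x,y mm [-138.8   -1.5] wz 97.0 Fx,Fy,Fz 1.17 0.21 -5.67 [-1.7997e+02 -4.0000e-02 -1.5090e+01] [0.02  0.206 0.   ]
```

>>> step_arm(
  delta_pos=[
    [0.015, 0, 0],
    [0.03, 0, 0],
    [0.045, 0, 0],
    [0.06, 0, 0],
    [0.07, 0, 0],
    [0.08, 0, 0],
    [0.09, 0, 0],
    [0.09, 0, 0],
    [0.09, 0, 0],
  ],
  rot=[
    [0, 0, 0],
    [0, 0, 0],
    [0, 0, 0],
    [0, 0, 0],
    [0, 0, 0],
    [0, 0, 0],
    [0, 0, 0],
    [0, 0, 0],
    [0, 0, 0],
  ],
  gripper=[-1, -1, -1, -1, -1, -1, -1, -1, -1],
)

```text
time_s: 9.75
tool_pos: [0.5305, 0.0283, 0.1848]
tool_rot: [-180.0, 0.0, -15.1]
force: [0.3, -0.7, -5.3]
grip_width: 0.0119
grasp_force: 50.0
```

```bash
python3 l.py
```

```text
t 9.75 stand x,y mm [-121.2   -1.9] wz 96.7 Fx,Fy,Fz 0.42 -0.58 -5.3 [-1.80e+02  1.00e-02 -1.51e+01] [ 0.026  0.193 -0.003]
```

>>> step_arm(
  delta_pos=[
    [0.01, 0, 0],
    [0.02, 0, 0],
    [0.03, 0, 0],
    [0.03, 0, 0],
  ],
  rot=[
    [0, 0, 0],
    [0, 0, 0],
    [0, 0, 0],
    [0, 0, 0],
  ],
  gripper=[-1, -1, -1, -1],
)

```text
time_s: 10.25
tool_pos: [0.536, 0.0268, 0.1846]
tool_rot: [180.0, 0.1, -15.1]
force: [-2.0, 0.0, -3.7]
grip_width: 0.0116
grasp_force: 50.0
```

```bash
python3 l.py
```

```text
t 10.25 stand x,y mm [-115.5   -1.8] wz 96.5 Fx,Fy,Fz -1.91 -0.49 -3.73 [ 1.7999e+02  7.0000e-02 -1.5110e+01] [0.127 0.759 0.008]
```

>>> step_arm(
  delta_pos=[
    [0.008, 0, 0],
    [0.016, 0, 0],
    [0.024, 0, 0],
    [0.032, 0, 0],
    [0.04, 0, 0],
    [0.046, 0, 0],
    [0.05, 0, 0],
    [0.05, 0, 0],
  ],
  rot=[
    [0, 0, 0],
    [0, 0, 0],
    [0, 0, 0],
    [0, 0, 0],
    [0, 0, 0],
    [0, 0, 0],
    [0, 0, 0],
    [0, 0, 0],
  ],
  gripper=[-1, -1, -1, -1, -1, -1, -1, -1],
)

```text
time_s: 11.25
tool_pos: [0.5459, 0.0241, 0.1846]
tool_rot: [180.0, 0.0, -15.1]
force: [-3.9, 1.5, -5.4]
grip_width: 0.0117
grasp_force: 50.0
```

```bash
python3 l.py
```

```text
t 11.25 stand x,y mm [-105.2   -1.9] wz 96.5 Fx,Fy,Fz -4.12 0.46 -5.44 [ 1.7999e+02  2.0000e-02 -1.5110e+01] [0.323 1.188 0.01 ]
```

>>> step_arm(
  delta_pos=[
    [0.005, 0, 0],
    [0.01, 0, 0],
    [0.015, 0, 0],
    [0.015, 0, 0],
  ],
  rot=[
    [0, 0, 0],
    [0, 0, 0],
    [0, 0, 0],
    [0, 0, 0],
  ],
  gripper=[-1, -1, -1, -1],
)

```text
time_s: 11.75
tool_pos: [0.549, 0.0233, 0.1846]
tool_rot: [180.0, -0.0, -15.1]
force: [-4.0, 1.2, -6.1]
grip_width: 0.0115
grasp_force: 50.0
```

```bash
python3 l.py
```

```text
t 11.75 stand x,y mm [-102.    -1.9] wz 96.5 Fx,Fy,Fz -4.22 0.1 -6.14 [180.    -0.   -15.11] [ 0.307  1.239 -0.007]
```

>>> step_arm(
  delta_pos=[
    [0.005, 0, 0],
    [0.008, 0, 0],
    [0.008, 0, 0],
  ],
  rot=[
    [0, 0, 0],
    [0, 0, 0],
    [0, 0, 0],
  ],
  gripper=[-1, -1, -1],
)

```text
time_s: 12.12
tool_pos: [0.5505, 0.0229, 0.1847]
tool_rot: [-180.0, -0.0, -15.1]
force: [-4.7, 0.2, -5.8]
grip_width: 0.0115
grasp_force: 50.0
```

```bash
python3 l.py
```

```text
t 12.125 stand x,y mm [-100.5   -1.9] wz 96.6 Fx,Fy,Fz -4.61 -1.06 -5.75 [-180.     -0.    -15.11] [ 0.22   1.234 -0.017]
```

>>> step_arm(
  delta_pos=[
    [0.004, 0, 0],
    [0.007, 0, 0],
    [0.007, 0, 0],
  ],
  rot=[
    [0, 0, 0],
    [0, 0, 0],
    [0, 0, 0],
  ],
  gripper=[-1, -1, -1],
)

```text
time_s: 12.5
tool_pos: [0.5509, 0.0227, 0.1843]
tool_rot: [180.0, 0.1, -15.1]
force: [-6.2, 1.6, -5.9]
grip_width: 0.0117
grasp_force: 50.0
```

```bash
python3 l.py
```

```text
t 12.5 stand x,y mm [-100.    -1.9] wz 96.2 Fx,Fy,Fz -6.43 -0.05 -5.88 [ 1.7998e+02  1.2000e-01 -1.5100e+01] [0.382 1.742 0.013]
```

>>> step_arm(
  delta_pos=[
    [0, 0, 0.006],
    [0, 0, 0.012],
    [0, 0, 0.018],
    [0, 0, 0.024],
    [0, 0, 0.03],
    [0, 0, 0.036],
    [0, 0, 0.036],
  ],
  rot=[
    [0, 0, 0],
    [0, 0, 0],
    [0, 0, 0],
    [0, 0, 0],
    [0, 0, 0],
    [0, 0, 0],
    [0, 0, 0],
  ],
  gripper=[-1, -1, -1, -1, -1, -1, -1],
)

```text
time_s: 13.38
tool_pos: [0.5526, 0.0223, 0.178]
tool_rot: [-180.0, -0.1, -15.1]
force: [-0.0, 0.2, -4.8]
grip_width: 0.0115
grasp_force: 50.0
```

```bash
python3 l.py
```

```text
t 13.375 stand x,y mm [-98.3  -1.8] wz 89.9 Fx,Fy,Fz -0.07 0.17 -4.83 [-1.7997e+02 -1.0000e-01 -1.5120e+01] [-0.028  0.16  -0.006]
```

>>> step_arm(
  delta_pos=[
    [0, 0, 0.007],
    [0, 0, 0.014],
    [0, 0, 0.021],
    [0, 0, 0.028],
    [0, 0, 0.035],
    [0, 0, 0.042],
    [0, 0, 0.048],
    [0, 0, 0.05],
    [0, 0, 0.05],
  ],
  rot=[
    [0, 0, 0],
    [0, 0, 0],
    [0, 0, 0],
    [0, 0, 0],
    [0, 0, 0],
    [0, 0, 0],
    [0, 0, 0],
    [0, 0, 0],
    [0, 0, 0],
  ],
  gripper=[-1, -1, -1, -1, -1, -1, -1, -1, -1],
)

```text
time_s: 14.5
tool_pos: [0.5519, 0.0225, 0.1676]
tool_rot: [-180.0, -0.0, -15.1]
force: [-0.3, -0.6, -5.9]
grip_width: 0.0116
grasp_force: 50.0
```

```bash
python3 l.py
```

```text
t 14.5 stand x,y mm [-99.1  -1.9] wz 79.5 Fx,Fy,Fz -0.14 -0.63 -5.89 [-180.     -0.    -15.11] [ 0.004  0.196 -0.071]
```

>>> step_arm(
  delta_pos=[
    [0, 0, 0.004],
    [0, 0, 0.008],
    [0, 0, 0.008],
  ],
  rot=[
    [0, 0, 0],
    [0, 0, 0],
    [0, 0, 0],
  ],
  gripper=[-1, -1, -1],
)

```text
time_s: 14.88
tool_pos: [0.5518, 0.0225, 0.1659]
tool_rot: [-180.0, 0.0, -15.1]
force: [-1.0, 0.7, -5.9]
grip_width: 0.0118
grasp_force: 50.0
```

```bash
python3 l.py
```

```text
t 14.875 stand x,y mm [-99.2  -1.9] wz 77.8 Fx,Fy,Fz -1.17 0.46 -5.85 [-180.      0.    -15.11] [-0.052  0.2   -0.002]
```

>>> step_arm(
  delta_pos=[
    [0, 0, 0.004],
    [0, 0, 0.006],
    [0, 0, 0.006],
  ],
  rot=[
    [0, 0, 0],
    [0, 0, 0],
    [0, 0, 0],
  ],
  gripper=[-1, -1, -1],
)

```text
time_s: 15.25
tool_pos: [0.552, 0.0225, 0.1652]
tool_rot: [-180.0, -0.0, -15.1]
force: [-1.3, 0.5, -1.5]
grip_width: 0.0115
grasp_force: 50.0
```

```bash
python3 l.py
```

```text
t 15.25 stand x,y mm [-99.   -1.8] wz 77.1 Fx,Fy,Fz -1.41 0.09 -1.46 [-1.7998e+02 -2.0000e-02 -1.5110e+01] [-0.007  0.363  0.012]
```

>>> step_arm(
  delta_pos=[
    [0, 0, 0.001],
    [0, 0, 0.001],
    [0, 0, 0.001],
    [0, 0, 0.001],
    [0, 0, 0.001],
    [0, 0, 0.001],
    [0, 0, 0.001],
  ],
  rot=[
    [0, 0, 0],
    [0, 0, 0],
    [0, 0, 0],
    [0, 0, 0],
    [0, 0, 0],
    [0, 0, 0],
    [0, 0, 0],
  ],
  gripper=[-0.7, -0.66, -0.6, -0.5, -0.4, -0.3, -0.3],
  squeeze=5,
)

```text
time_s: 16.12
tool_pos: [0.5518, 0.0225, 0.1646]
tool_rot: [-180.0, -0.0, -15.1]
force: [0.1, 0.0, 0.2]
grip_width: 0.0299
grasp_force: 0.0
```

```bash
python3 l.py
```

```text
t 16.125 stand x,y mm [-99.1  -1.9] wz 76.5 Fx,Fy,Fz 0.09 0.07 0.19 [-179.99   -0.    -15.11] [-0.042  0.121 -0.033]
```

Released; raise straight up about 90 mm and let it settle.

>>> step_arm(
  delta_pos=[
    [0, 0, -0.03],
    [0, 0, -0.08],
    [0, 0, -0.15],
    [0, 0, -0.25],
    [0, 0, -0.35],
    [0, 0, -0.45],
    [0, 0, -0.45],
    [0, 0, -0.45],
    [0, 0, -0.45],
    [0, 0, -0.45],
    [0, 0, -0.45],
    [0, 0, -0.45],
    [0, 0, -0.45],
    [0, 0, -0.45],
    [0, 0, -0.45],
    [0, 0, -0.45],
  ],
  rot=[
    [0, 0, 0],
    [0, 0, 0],
    [0, 0, 0],
    [0, 0, 0],
    [0, 0, 0],
    [0, 0, 0],
    [0, 0, 0],
    [0, 0, 0],
    [0, 0, 0],
    [0, 0, 0],
    [0, 0, 0],
    [0, 0, 0],
    [0, 0, 0],
    [0, 0, 0],
    [0, 0, 0],
    [0, 0, 0],
  ],
  gripper=[-0.2, -0.2, -0.2, -0.2, -0.2, -0.2, -0.2, -0.2, -0.2, -0.2, -0.2, -0.2, -0.2, -0.2, -0.2, -0.2],
)

```text
time_s: 18.12
tool_pos: [0.5518, 0.0225, 0.2546]
tool_rot: [-180.0, -0.0, -15.1]
force: [-0.2, 0.7, 0.4]
grip_width: 0.0351
grasp_force: 0.0
```

```bash
python3 - <<'E'
from h import *
a=cam('scene')['img'];cv2.imwrite('pics/f.png',cv2.resize(a[170:300,305:425,::-1],None,fx=4,fy=4,interpolation=cv2.INTER_CUBIC))
E
```

```text
(no output)
```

View pics/f.png

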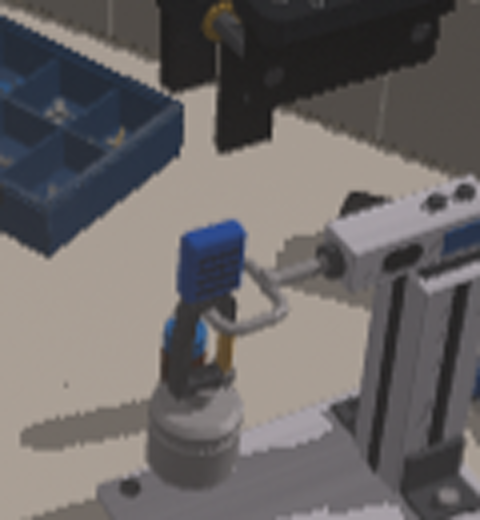

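The weight hangs upright from the loop, with the bar in the hook, the brass gate shut (crop 226,340) and the gripper clear above. I'll wait two more seconds for any swing to die out, then hand in.

>>> step_arm(
  delta_pos=[
    [0, 0, 0],
    [0, 0, 0],
    [0, 0, 0],
    [0, 0, 0],
    [0, 0, 0],
    [0, 0, 0],
    [0, 0, 0],
    [0, 0, 0],
    [0, 0, 0],
    [0, 0, 0],
    [0, 0, 0],
    [0, 0, 0],
    [0, 0, 0],
    [0, 0, 0],
    [0, 0, 0],
    [0, 0, 0],
  ],
  rot=[
    [0, 0, 0],
    [0, 0, 0],
    [0, 0, 0],
    [0, 0, 0],
    [0, 0, 0],
    [0, 0, 0],
    [0, 0, 0],
    [0, 0, 0],
    [0, 0, 0],
    [0, 0, 0],
    [0, 0, 0],
    [0, 0, 0],
    [0, 0, 0],
    [0, 0, 0],
    [0, 0, 0],
    [0, 0, 0],
  ],
  gripper=[-0.2, -0.2, -0.2, -0.2, -0.2, -0.2, -0.2, -0.2, -0.2, -0.2, -0.2, -0.2, -0.2, -0.2, -0.2, -0.2],
)

```text
time_s: 20.18
tool_pos: [0.5518, 0.0225, 0.2546]
tool_rot: [-180.0, -0.0, -15.1]
force: [-0.5, -0.7, -0.3]
grip_width: 0.0345
grasp_force: 0.0
```

```bash
python3 - <<'E'
from h import *
I=[cam('scene')['img'][215:300,335:372].astype(int) for _ in range(5)]
print([abs(i-I[0]).mean().round(2) for i in I])
print(env.sign_off())
E
```

```text
[np.float64(0.0), np.float64(0.32), np.float64(0.32), np.float64(0.31), np.float64(0.32)]
the job is handed in; nothing more can be done
None
```

The job is handed in at about 20 s: the 500 g weight hangs upright and still from the load cell's loop with the gate shut and the gripper clear, the highest press I read was about 6.4 N, and no verdict was returned.

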